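Release the eccentric lock and slide the cup under the outlet

ROBOT

A 6-joint arm with a two-finger parallel gripper is mounted at the origin on the work surface. World frame = base frame: x ahead of the robot, y to its left, z up, the work surface at z = 0. Lengths are in m, angles in rad, forces in N, time in s.
With the tool pointing down it reaches from about 0.35 to 0.925 m from the base axis. Payload 6.4 kg.
Tool frame: the origin (TCP) lies midway between the tips of the shut fingers; the grasp point (between the pads) lies 19 mm behind it; z points along the fingers, y is the line along which they close (so a half turn about z gives the same grasp; the last joint's range is limited). The gripper opens to 94 mm and grips with 3 to 60 N. Pads are 16 mm wide; open, the fingers measure 119 mm over their backs; the gripper's body (75 mm by 177 mm) begins 78 mm behind the grasp point.
Start: joints at [-1.45, 0.245, 1.558, -0, 1.339, -0.174], TCP at [0.189, -0.622, 0.171] pointing down, gripper open.
Joint ranges: [-3.13, 3.13], [-1.02, 2.26], [0.13, 2.54], [-0.95, 4.09], [0.21, 2.88], [-2.74, 2.74]. Speed limits (rad/s): [2.57, 2.57, 3.14, 3.14, 3.14, 3.14].

INTERFACE

Orientations are given as a rotation vector (axis times angle).
In Python, from station import monitor, read_camera, job gives the robot as it stands. The module is installed in compiled form; this text tells all that it offers.
- The arm moves only by the tool arm_command, never from a script. Its argument "targets" is one flat list of numbers, 5 for each row, row after row: the shift along the tool's x, y, z in cm, then the turn about the tool's z in degrees, then the opening, from -1 (shut) to 1 (fully open). A call has 1 to 12 rows; each row shifts and turns the commanded pose from where the row before left it, along the tool's axes as they then stand; what a row does not reach is not made up. A row lasts 1/10 s, in which the tool goes at most 50 mm and 8.59 degrees, less where a joint would pass 70% of its speed; a pose out of reach is approached as far as the arm can. A call with a gripper value outside its range is refused whole. The fingers move at their own pace and stop on an object; "force" is the grip in N (left out, the last holds). Time passes only in rows, so rows that do not move let the fingers close. It gives the time, the measured TCP pose, the force, the opening and the grip force at its end, in the units of the state.
- monitor.state(): the state, without advancing time (a new reading comes with each control period).
- read_camera(name): name is "side" or "top" or "wrist"; returns a dict with "color" (384x512x3 uint8, red, green, blue), "intrinsics" (3x3 intrinsics, pixels), "distortion" ([k1, k2, p1, p2, k3] as OpenCV has them; the pictures are not rectified), "R" (3x3) and "t" (3): a world point X has camera coordinates R X + t; the wrist camera has in their place "tool_from_camera" (4x4, takes a point from camera to tool coordinates, whose origin is the TCP and whose axes are the flange's). Camera axes: x right, y down, z forward; pixel columns grow to the right and rows downward; lengths in m; the calibration is good to about 2 mm. A picture is of the moment at which its call begins: read the wrist's pose just before it. There is no depth.
- job.close_job(): hands the job in; it is judged then, once.
The state is a dict: "clock": time; "joint_positions": joint angles; "qd": joint speeds; "joint_torque": joint torques, N m; "ee_pos": TCP position; "tcp_rot": TCP orientation; "ft_force": force on the tool from outside, world axes, zero at the start; "torque": the same for the moment, N m; "width": finger opening in m; "finger_force": force on a finger pad.
Only numpy, scipy, OpenCV 4.12 (cv2) and the standard library are available. Lean on these libraries where they do the work, as an engineer would, in place of code of your own. Each camera call takes 0.05 s, during which the arm holds its last target. There are 200 camera calls.

TASK

On the dosing station, push the cam's black lever all the way round to its stop pin, so that the cam's low point faces the carriage; only then push the carriage by its green rear plate, forward, fully home, so that the steel cup riding on it stands under the outlet. Leave the cup itself untouched in its holder, do not disturb the amber jar, the steel bowl or the green bottle, and finish with the hand clear of everything.

Things in the scene. Friction and masses are not known exactly. Their poses are not given: they have to be found in the camera images.
- station: Fixed dosing station: white base plate 280 x 240 x 16 mm (x -130 to +150, y -110 to +130 in its frame, z up; origin at table level). +x is 'forward', the carriage's travel, roughly away from the robot (yaw within 0.4 rad); +y is left. Outlet post radius 9 mm, 156 mm high, at (115, 112) mm.
- cam_axis (a point): The cam's upright pivot, fixed on the station at (20, -56, 36) mm. The cam is a steel eccentric disc of radius 30 mm (height 18 to 32 mm above the table) whose centre is 14 mm off the pivot; a red dot marks its far-out lobe (high point). A dark hub of radius 10 mm stands on the pivot up to 56 mm.
- cam (a joint): Cam angle, rad, growing CLOCKWISE from above. 0 = low point to the carriage, lever at the stop pin. At q the lever points from the pivot along station (cos q, -sin q). Starts 1.9 to 2.6 (lever right or back towards the robot): push it COUNTER-CLOCKWISE. Range 0 to 2.9. Stays where left; about 4 N at mid-lever turns it. Above about 0.7 the disc blocks the carriage's roller.
- lever_mid (a point): Middle of the black lever bar, 60 mm out from the cam pivot, 45 mm above the table. The bar is 92 mm long from the pivot, 12 mm wide, from 36 to 54 mm high, with a round green knob of radius 10 mm (36 to 60 mm high) at its end. Moves with the cam.
- carriage (a joint): Travel of the carriage along the station's +x, m. 0 = back (start), 0.060 = fully home at its front stop. Sliding friction about 2.5 N, no spring. With the cam not at its low point the brass roller on the carriage's right side runs onto the cam after about 5 to 8 mm.
- push_face (a point): Centre of the rear face (towards the robot) of the carriage's green upright plate, at station (-100, 45, 60) mm when back. Plate 64 mm wide, 8 mm thick, from 30 to 85 mm above the table. Behind it is free space. The carriage is an aluminium slab 160 x 80 mm, top at 32 mm. Moves with the carriage.
- roller (a point): Top of the brass follower roller (radius 10 mm, 33 mm high with its pin) on the carriage's right side, at station (-30, -26) mm when back. Moves with the carriage.
- stop_pin (a point): Top of the fixed pin where the lever stops at cam 0: radius 5 mm, 56 mm high, at station (90, -42.5) mm.
- recess (a point): Centre of the cup's holder on the carriage, 32 mm above the table: a black ring of inner radius 34 mm, 6 mm high, 120 mm ahead of the push face. Moves with the carriage.
- cup: Loose open steel cup, outer radius 31 mm, 62 mm high, standing in the holder ring on the carriage (top 94 mm above the table). Origin at the centre of its underside. It rides along; not to be touched or lifted.
- outlet (a point): Mouth of the spout, pointing down, 130 mm above the table, at station (80, 45) mm: above the holder when the carriage is home. The spout is a tube 12 mm thick, level at 146 to 158 mm high, that comes from the post.
- jar: Bystander: amber jar with black cap, radius 26 mm, 75 mm high, loose on the bench right of the station. Origin at the centre of its underside.
- bowl: Bystander: steel bowl, rim radius 55 mm, 45 mm high, loose on the bench left of the station. Origin at the centre of its underside.
- flask: Bystander: green bottle with black cap, radius 28 mm, 130 mm high, loose on the bench left of the station, farther from the robot than the bowl. Origin at the centre of its underside.

How it is judged:
By the outcome, as a careful person would: the job done as asked, in the order asked, and still so for the second after the job is handed in, with the robot touching nothing.
It also fails if it takes over 61 s, if anything falls off the work surface, if the arm or the gripper's body presses on something with over 40 N, if the wrist force passes 120 N, or if a joint passes its speed limit or range.

## Working session

There is one attempt and no reset: what is moved stays moved. The work goes in short steps, Python scripts to look and compute and a tool call to move; the robot and the scene stay as the last step left them, time stands still between calls to the robot, and variables do not carry over. Pictures are saved under pics/ and viewed, at most 10 in all, crops included, and the job is handed in when it is done.

Besides the shell and the picture viewer there is one more tool, called after "Emit:" in YAML: its name, and indented under it one key for each argument. arm_command: Moves the arm, as the interface text tells. Its arguments: {"type":"object","properties":{"targets":{"type":"array"},"force":{"type":"number"}},"required":["targets"]}

```bash
mkdir -p pics
python3 - <<'E'
from station import monitor, read_camera
import cv2, numpy as np
s=monitor.state(); print({k:np.round(v,3) for k,v in s.items()})
for n in("top","side"):
    c=read_camera(n); cv2.imwrite(f"pics/{n}0.png",c["color"][...,::-1]); print(n,c["intrinsics"],c["distortion"],c["R"],c["t"])
E
```

```text
{'clock': np.float64(0.0), 'joint_positions': array([-1.45 ,  0.246,  1.559, -0.   ,  1.339, -0.174]), 'qd': array([ 0.   , -0.001, -0.001, -0.   , -0.002, -0.   ]), 'joint_torque': array([-0.0000e+00, -4.1584e+01, -3.1460e+01,  6.9000e-02,  3.3000e-02,
       -0.0000e+00]), 'ee_pos': array([ 0.189, -0.621,  0.17 ]), 'tcp_rot': array([-3.106, -0.461, -0.   ]), 'ft_force': array([ 0.088, -0.343, -0.416]), 'torque': array([-0.015,  0.014, -0.008]), 'finger_force': np.float64(0.0), 'width': np.float64(0.094)}
top [[353.95356521   0.         255.665795  ]
 [  0.         353.95356521 190.5772035 ]
 [  0.           0.           1.        ]] [0.01128243 0.         0.         0.         0.        ] [[ 0.02506062 -0.99929607 -0.02791646]
 [-0.98952842 -0.02082561 -0.14282787]
 [ 0.14214596  0.03120349 -0.98935376]] [0.03710878 0.57836964 0.94243599]
side [[469.71081299   0.         255.14229304]
 [  0.         469.71081299 191.90714493]
 [  0.           0.           1.        ]] [0.00412136 0.         0.         0.         0.        ] [[ 0.98675498 -0.161812    0.01146683]
 [-0.11004289 -0.71964184 -0.68556997]
 [ 0.11918546  0.67522774 -0.72791643]] [-0.59154507  0.15054001  1.26795681]
```

View pics/top0.png

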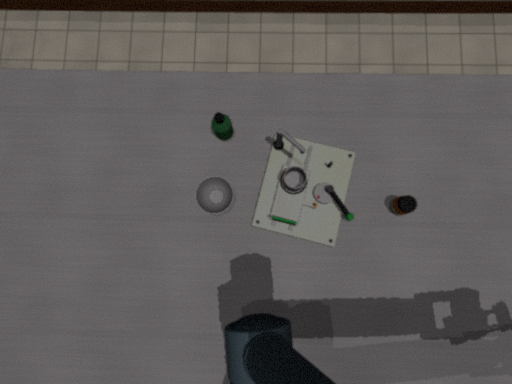

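View pics/side0.png

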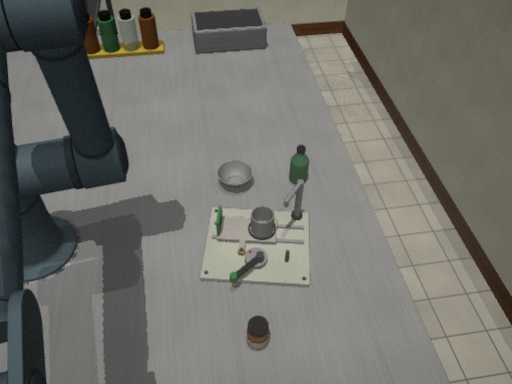

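The top view shows the plate at about (253–355, 135–245), the hub near (329,189), the green knob near (349,216), the green rear plate near (283,220), the stop pin near (328,163), the cup near (293,180) and the jar near (404,204). The side view agrees: knob near (235,277), green plate near (219,222). Next I measure these with masks and ray casts.

```bash
cat > h.py <<'E'
import cv2, numpy as np
from station import monitor, read_camera
def ray(c,px):
    u=cv2.undistortPoints(np.array([[px]],float),c["intrinsics"],c["distortion"])[0,0]
    return -c["R"].T@c["t"], c["R"].T@np.r_[u,1]
def onz(c,px,z):
    o,d=ray(c,px); return o+d*(z-o[2])/d[2]
def two(c1,p1,c2,p2):
    (o1,d1),(o2,d2)=ray(c1,p1),ray(c2,p2)
    k=np.linalg.lstsq(np.c_[d1,-d2],o2-o1,rcond=None)[0]
    a,b=o1+k[0]*d1,o2+k[1]*d2
    return (a+b)/2,np.linalg.norm(a-b)
def proj(c,X): return cv2.projectPoints(np.array([X],float),cv2.Rodrigues(c["R"])[0],c["t"],c["intrinsics"],c["distortion"])[0].ravel()
def blobs(m,amin=15):
    n,l,s,ce=cv2.connectedComponentsWithStats(m.astype(np.uint8))
    return [(s[i,4],ce[i].round(1),s[i,:4]) for i in range(1,n) if s[i,4]>=amin],l
def green(c):
    r,g,b=[c["color"][...,i].astype(int) for i in range(3)]
    return (g>r*1.6)&(g>b*1.4)&(g>50)
def station(c):
    h=cv2.cvtColor(c["color"],cv2.COLOR_RGB2HSV); r=c["color"].astype(int)
    return (r.min(2)>150)
E
python3 - <<'E'
from h import *
C={n:read_camera(n) for n in("top","side")}
for n,c in C.items():
    print(n,"green",[(a,b.tolist(),d.tolist()) for a,b,d in blobs(green(c))[0]])
    p=(260,235) if n=="top" else (215,270)
    print(c["color"][p[1]-4:p[1]+5:4,p[0]:p[0]+9:4].tolist(), c["color"][300,150 if n=="top" else 300])
    x0,y0=(245,120) if n=="top" else (190,190)
    cr=c["color"][y0:y0+135,x0:x0+135,::-1]
    cv2.imwrite(f"pics/{n}crop.png",cv2.convertScaleAbs(cv2.resize(cr,None,fx=4.4,fy=4.4,interpolation=cv2.INTER_CUBIC),alpha=1.4))
E
```

```text
top green [(np.int32(118), [223.1, 125.0], [212, 117, 19, 15]), (np.int32(37), [349.8, 216.2], [347, 213, 7, 7]), (np.int32(68), [283.9, 220.0], [273, 216, 23, 9])]
[[[102, 99, 100], [107, 107, 106], [104, 99, 101]], [[104, 101, 102], [105, 99, 103], [104, 102, 101]], [[100, 98, 98], [105, 100, 103], [99, 98, 95]]] [99 94 96]
side green [(np.int32(373), [106.8, 34.0], [97, 15, 19, 37]), (np.int32(40), [218.6, 214.4], [217, 206, 4, 18]), (np.int32(31), [233.2, 275.3], [230, 273, 7, 6])]
[[[167, 168, 152], [172, 172, 156], [169, 169, 152]], [[168, 169, 151], [171, 171, 154], [169, 170, 154]], [[171, 170, 153], [168, 168, 152], [168, 169, 153]]] [141 140 138]
```

View pics/topcrop.png

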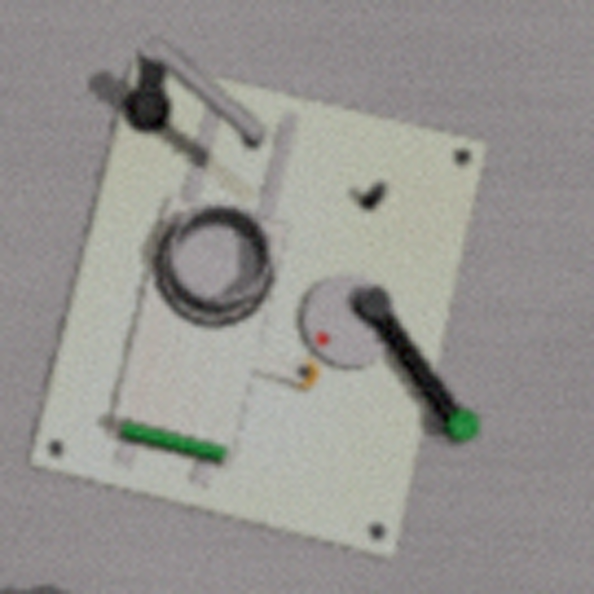

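View pics/sidecrop.png

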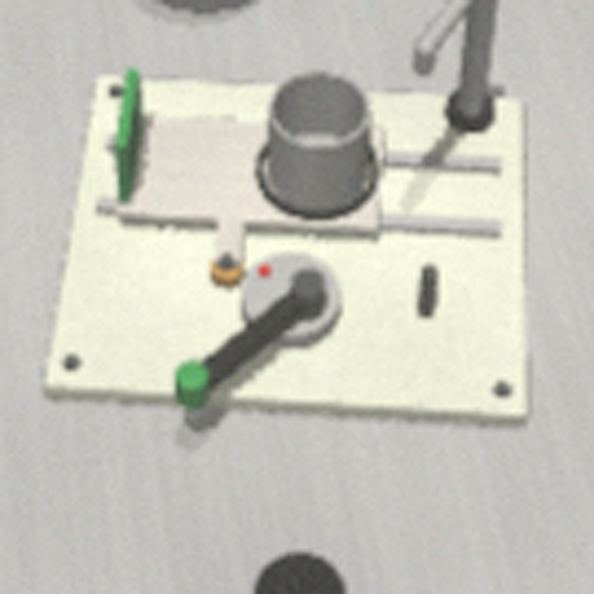

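Crops: in the top view the hub top is at crop (372,303), the knob (463,424), the pin (372,196), the green plate's top edge (118–225, 425–458), the red dot (322,339), and the plate corners (32,464), (394,556), (487,143). In the side view the hub is at (312,285), the knob (193,380), the pin top (430,268), the green plate spans (118–138, 72–200). The lever points right and back, and the lobe is towards the carriage and rear. Now I triangulate these.

```bash
cat > m.py <<'E'
from h import *
C={n:read_camera(n) for n in("top","side")}; T,S=C["top"],C["side"]
f=lambda o,p:(np.array(p)+.5)/4.4-.5+np.array(o)
t=lambda *p:f((245,120),p); s=lambda *p:f((190,190),p)
pairs={"hub":(t(374,298),s(311,276)),"pin":(t(370,200),s(431,267)),"knob":(t(463,424),s(193,373)),"plateL":(t(119,427),s(133,72)),
"cornerNL":(t(32,464),s(100,76)),"cornerNR":(t(394,556),s(47,388)),"cornerFR":(t(487,143),s(527,407)),"reddot":(t(322,339),s(265,271)),"roller":(t(307,371),s(228,262))}
W={}
for k,(a,b) in pairs.items():
    W[k],e=two(T,a,S,b); print(k,(W[k]*1e3).round(1),"gap",round(e*1e3,1))
loc={"hub":(20,-56,56),"pin":(90,-42.5,56),"plateL":(-96,77,85),"cornerNL":(-130,130,16),"cornerNR":(-130,-110,16),"cornerFR":(150,-110,16),"roller":(-30,-26,33)}
A=np.array([loc[k][:2] for k in loc])/1e3; z=np.array([loc[k][2] for k in loc])/1e3
est=cv2.estimateAffinePartial2D
for name,B in (("two",np.array([W[k][:2] for k in loc])),("topz",np.array([onz(T,pairs[k][0],zz)[:2] for k,zz in zip(loc,z)])),("sidez",np.array([onz(S,pairs[k][1],zz)[:2] for k,zz in zip(loc,z)]))):
    a0,b0=A-A.mean(0),B-B.mean(0)
    yaw=np.arctan2((a0[:,0]*b0[:,1]-a0[:,1]*b0[:,0]).sum(),(a0*b0).sum())
    R=np.array([[np.cos(yaw),-np.sin(yaw)],[np.sin(yaw),np.cos(yaw)]]); o=B.mean(0)-R@A.mean(0)
    print(name,"yaw",yaw.round(4),"o",(o*1e3).round(1),"res",((B-A@R.T-o)*1e3).round(1).tolist())
    k=(onz(T,pairs["knob"][0],.058)[:2]); k2=onz(S,pairs["knob"][1],.06)[:2]
    for q in (k,k2):
        l=R.T@(q-o)*1e3-[20,-56]; print("knob rel pivot",l.round(1),np.hypot(*l).round(1),"q",np.arctan2(-l[1],l[0]).round(3))
for n,c in C.items():
    cap=c["color"].max(2)<45; print(n,"dark",[(b.tolist(),d.tolist()) for a,b,d in blobs(cap)[0] if (b[0]>380 and n=="top") or (b[1]>300 and 200<b[0]<300)])
E
python3 m.py
```

```text
hub [ 587.6 -150.8   59.9] gap 0.6
pin [ 655.1 -150.1   51.9] gap 7.2
knob [ 511.5 -204.7   58.2] gap 0.1
plateL [502.9   5.2  77.8] gap 1.0
cornerNL [483.4  59.4  16.5] gap 1.3
cornerNR [ 430.2 -171.2   11.6] gap 0.6
cornerFR [ 698.7 -231.6   19.5] gap 1.5
reddot [ 565.1 -123.    31.7] gap 0.5
roller [ 544.4 -113.5   32.3] gap 0.7
two yaw -0.2213 o [579.3 -92.3] res [[1.1, 0.5], [-2.7, 3.4], [0.3, 1.3], [2.3, -3.6], [1.8, -0.1], [-2.8, 1.0], [0.0, -2.4]]
knob rel pivot [-61.5 -68.6] 92.1 q 2.302
knob rel pivot [-61.3 -69.7] 92.8 q 2.292
topz yaw -0.223 o [578.8 -92.3] res [[2.6, -0.2], [-6.7, 4.3], [0.6, 1.3], [1.9, -3.8], [2.8, 0.4], [-2.0, 0.3], [0.8, -2.4]]
knob rel pivot [-60.8 -68.6] 91.6 q 2.296
knob rel pivot [-60.6 -69.6] 92.3 q 2.287
sidez yaw -0.2115 o [579.7 -93. ] res [[0.3, 3.9], [-0.9, 1.0], [-0.1, -3.6], [4.1, -1.4], [0.4, -0.8], [-3.0, 2.8], [-1.0, -1.9]]
knob rel pivot [-63.3 -67.5] 92.5 q 2.324
knob rel pivot [-63.1 -68.6] 93.2 q 2.314
top dark [([403.0, 204.2], [389, 196, 27, 18]), ([272.1, 351.8], [224, 313, 111, 71])]
side dark []
```

The two-view heights agree with the text to within about 8 mm at worst. The station is at (0.579, -0.0925) with yaw ≈ -0.22, and the cam at q ≈ 2.3. I'll first turn the tool to the station's heading, shut the fingers and raise a little.

Emit:
arm_command:
  targets: [0,0,-0.5,7.4,-1,0,0,-0.5,7.4,-1,0,0,-0.5,7.4,-1,0,0,-0.5,7.4,-1,0,0,0,0,-1,0,0,0,0,-1]
  force: 10

```text
clock: 0.9
ee_pos: [0.1889, -0.6219, 0.1906]
tcp_rot: [-3.123, 0.344, 0.0]
ft_force: [-0.4, -0.4, -0.0]
width: 0.0494
finger_force: 0.0
```

```bash
cat > plan.py <<'E'
import numpy as np, sys
from scipy.spatial.transform import Rotation as Ro
from station import monitor
yaw=-.22; o=np.array([.579,-.0925]); R=np.array([[np.cos(yaw),-np.sin(yaw)],[np.sin(yaw),np.cos(yaw)]])
s=monitor.state(); p=np.array(s["ee_pos"]); M=Ro.from_rotvec(s["tcp_rot"]).as_matrix()
loc=R.T@(p[:2]-o)*1e3
print("t",round(float(s["clock"]),2),"station xy mm",loc.round(1),"z",round(p[2]*1e3,1),"heading-yaw deg",np.degrees(np.arctan2(M[1,0],M[0,0])-yaw).round(2),"zaxis",M[:,2].round(3),"F",(np.array(s["ft_force"])).round(1),"w",round(float(s["width"]),4),"q",np.round(s["joint_positions"],2))
def to(x,y,z): # shift in tool axes, cm
    d=np.r_[o+R@np.array([x,y])/1e3,z/1e3]-p; return (M.T@d*100).round(2)
def lever(q,r=62,extra=0):
    u=np.array([np.cos(q),-np.sin(q)]); n=np.array([-np.sin(q),-np.cos(q)])  # clockwise side
    return np.array([20,-56])+r*u+n*(6+8*abs(n[0])+12.5*abs(n[1])+extra)
E
python3 - <<'E'
from plan import *
a=lever(2.3,62,12); print(a, to(*a,110), to(*a,40))
E
```

```text
t 0.9 station xy mm [-265.2 -601.8] z 190.6 heading-yaw deg 0.05 zaxis [-0.  0. -1.] F [-0.4 -0.4 -0. ] w 0.0494 q [-1.45  0.23  1.54  0.    1.37  0.34]
[-45.39098602 -80.71694405] [ 22.03 -52.09   8.07] [ 22.03 -52.09  15.07]
```

Emit:
arm_command:
  targets: [1.0,-2.3,0,0,-1,1.8,-4,0,0,-1,1.8,-4.3,0,0,-1,1.8,-4.3,0,0,-1,1.8,-4.3,0,0,-1,1.8,-4.3,0,0,-1,1.8,-4.3,0,0,-1,1.8,-4.3,0,0,-1,1.8,-4.3,0,0,-1,1.8,-4.3,0,0,-1,1.8,-4.3,0,0,-1,1.8,-4.3,0,0,-1]

```text
clock: 2.1
ee_pos: [0.5009, -0.1849, 0.1905]
tcp_rot: [-3.123, 0.344, 0.0]
ft_force: [1.0, -1.0, 0.4]
width: 0.0005
finger_force: 0.0
```

Emit:
arm_command:
  targets: [1,-2,0,0,-1,0,0,0,0,-1,0,0,0,0,-1]

```text
clock: 2.4
ee_pos: [0.5141, -0.1695, 0.1904]
tcp_rot: [3.123, -0.345, -0.001]
ft_force: [-0.4, 0.4, -0.4]
width: 0.0005
finger_force: 0.0
```

Run:
```python
from plan import *
a=lever(2.3,62,12); print(a, to(*a,40))
from h import *
for n in("top","side"):
    c=read_camera(n); cv2.imwrite(f"pics/{n}1.png",cv2.resize(c["color"][60:310,150:450,::-1],None,fx=2,fy=2))
```

```text
t 2.4 station xy mm [-46.6 -89.3] z 190.4 heading-yaw deg 0.01 zaxis [-0.001 -0.    -1.   ] F [-0.4  0.4 -0.4] w 0.0005 q [-0.53 -0.03  1.82 -0.    1.35  1.26]
[-45.39098602 -80.71694405] [ 0.13 -0.86 15.04]
```

Emit:
arm_command:
  targets: [0,-0.9,2,0,-1,0,0,3,0,-1,0,0,3,0,-1,0,0,3,0,-1,0,0,1,0,-1,0,0,0,0,-1]

```text
clock: 3.1
ee_pos: [0.5149, -0.161, 0.0694]
tcp_rot: [-3.121, 0.35, 0.005]
ft_force: [-0.3, 0.4, 0.1]
width: 0.0005
finger_force: 0.0
```

Run:
```python
from plan import *
from h import *
c=read_camera("side"); cv2.imwrite("pics/side2.png",cv2.resize(c["color"][140:340,160:360,::-1],None,fx=3,fy=3))
```

```text
t 3.1 station xy mm [-47.7 -80.9] z 69.4 heading-yaw deg -0.18 zaxis [-0.003  0.002 -1.   ] F [-0.3  0.4  0.1] w 0.0005 q [-0.51  0.11  1.91 -0.    1.12  1.28]
```

View pics/side2.png

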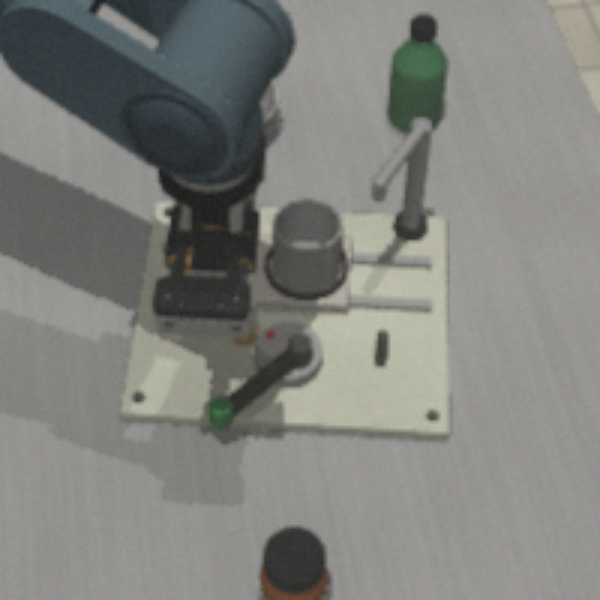

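The side view shows the gripper at about (205,290) in the crop, over the plate behind the lever. The lever and roller are undisturbed. I'll project the TCP to check it.

Run:
```python
from plan import *
from h import *
c=read_camera("side")
for dz in (0,.05,.097,.2): print(dz,((proj(c,p+[0,0,dz])-[160,140])*3).round())
w=read_camera("wrist"); cv2.imwrite("pics/w2.png",w["color"][...,::-1]); print(w["tool_from_camera"].round(3))
```

```text
t 3.15 station xy mm [-46.2 -81. ] z 71.1 heading-yaw deg -0.17 zaxis [-0.  0. -1.] F [-0.2 -0.   0.5] w 0.0005 q [-0.51  0.11  1.91 -0.    1.12  1.28]
0 [219. 350.]
0.05 [217. 314.]
0.097 [216. 277.]
0.2 [213. 189.]
[[ 0.001 -0.96  -0.281  0.083]
 [ 1.     0.001 -0.001  0.   ]
 [ 0.002 -0.281  0.96  -0.215]
 [ 0.     0.     0.     1.   ]]
```

View pics/w2.png

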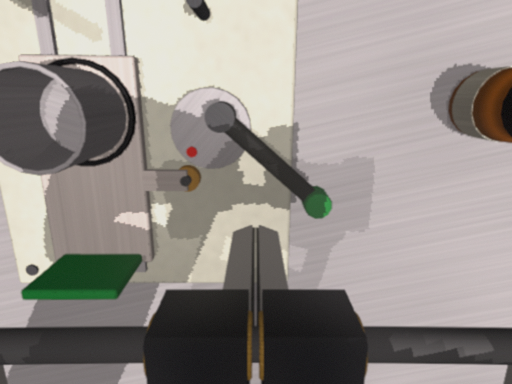

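The wrist view shows the shut fingertips at (255,228), with the lever bar ahead from (220,118) to the knob at (317,203). The plate, roller (190,178) and cup are clear. I lower the tool and compute the arc.

Emit:
arm_command:
  targets: [0,0,1.5,0,-1,0,0,1.6,0,-1,0,0,0,0,-1]

```text
clock: 3.55
ee_pos: [0.5149, -0.1599, 0.0378]
tcp_rot: [-3.121, 0.348, 0.005]
ft_force: [-1.4, -0.0, -0.6]
width: 0.0004
finger_force: 0.0
```

Run:
```python
from plan import *
P=[lever(q) for q in np.arange(2.3,-0.01,-.164)]
prev=np.array([-46.2,-81])
for a in P: print(a.round(0),"tool cm",((a-prev)*[1,-1]/10).round(1)); prev=a
```

```text
t 3.55 station xy mm [-47.8 -79.8] z 37.8 heading-yaw deg -0.1 zaxis [-0.003  0.002 -1.   ] F [-1.4 -0.  -0.6] w 0.0004 q [-0.51  0.15  1.93 -0.    1.06  1.28]
[-36. -89.] tool cm [1.  0.8]
[-30. -98.] tool cm [0.7 0.9]
[ -21. -106.] tool cm [0.9 0.8]
[ -11. -112.] tool cm [1.  0.6]
[   1. -117.] tool cm [1.1 0.4]
[  11. -119.] tool cm [1.  0.2]
[  19. -120.] tool cm [0.9 0.1]
[  28. -120.] tool cm [ 0.9 -0. ]
[  38. -119.] tool cm [ 0.9 -0.2]
[  47. -115.] tool cm [ 0.9 -0.3]
[  56. -110.] tool cm [ 0.9 -0.5]
[  65. -104.] tool cm [ 0.8 -0.7]
[ 72. -96.] tool cm [ 0.7 -0.8]
[ 78. -86.] tool cm [ 0.6 -1. ]
[ 82. -75.] tool cm [ 0.4 -1.1]
```

Emit:
arm_command:
  targets: [1.0,0.8,0,0,-1,0.7,0.9,0,0,-1,0.9,0.8,0,0,-1,1.0,0.6,0,0,-1,1.1,0.4,0,0,-1,1.0,0.2,0,0,-1,0.9,0.1,0,0,-1,0.9,0,0,0,-1,0,0,0,0,-1]

```text
clock: 4.45
ee_pos: [0.5823, -0.2144, 0.0398]
tcp_rot: [3.122, -0.347, 0.001]
ft_force: [0.4, 0.5, 0.4]
width: 0.0004
finger_force: 0.0
```

```bash
cat > lev.py <<'E'
from plan import *
from h import *
# knob seen by the wrist or top/side cameras, at z=.06 -> cam angle
for n in ("top","side"):
    c=read_camera(n)
    for a,b,d in blobs(green(c),6)[0]:
        l=R.T@(onz(c,b,.056)[:2]-o)*1e3; 
        if abs(l[0])<190 and abs(l[1])<170: print(n,a,b,"station",l.round(1),"rel r,q",np.hypot(*(l-[20,-56])).round(1),np.arctan2(-(l[1]+56),l[0]-20).round(3))
w=read_camera("wrist"); K=w["tool_from_camera"]
w["R"]=(M@K[:3,:3]).T; w["t"]=-w["R"]@(p+M@K[:3,3])
for a,b,d in blobs(green(w),60)[0]:
    l=R.T@(onz(w,b,.058)[:2]-o)*1e3; print("wrist",a,b,l.round(1),"r,q",np.hypot(*(l-[20,-56])).round(1),np.arctan2(-(l[1]+56),l[0]-20).round(3))
import sys
if len(sys.argv)>1: cv2.imwrite(sys.argv[1],w["color"][...,::-1])
E
python3 lev.py
```

```text
t 4.45 station xy mm [  29.8 -118.3] z 39.8 heading-yaw deg -0.07 zaxis [ 0.001 -0.    -1.   ] F [0.4 0.5 0.4] w 0.0004 q [-0.54  0.32  1.72  0.    1.1   1.26]
top 51 [284.1 219.8] station [-93.7  44.2] rel r,q 151.6 -2.419
side 39 [218.6 214.7] station [-99.1  65.9] rel r,q 170.4 -2.344
side 37 [233.2 275.5] station [ -41.9 -126. ] rel r,q 93.4 2.295
wrist 1516 [ 45.1 373.4] [-79.   29.7] r,q 130.9 -2.428
```

Run:
```python
from h import *
c=read_camera("side")["color"][180:320,180:340,::-1]; w=read_camera("wrist")["color"][...,::-1]
print(monitor.state()["clock"])
cv2.imwrite("pics/pair3.png",np.hstack([cv2.resize(c,(400,350)),cv2.resize(w,(400,350))]))
```

```text
4.7
```

View pics/pair3.png

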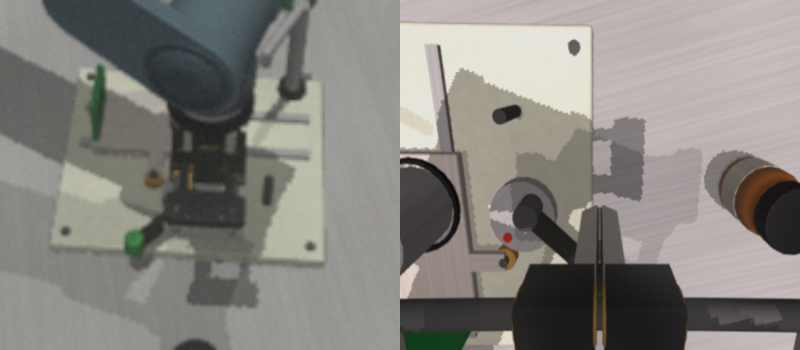

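The lever did not move. In the side view the knob is still at (135,242), and the fingers now stand on the other side of the bar with no force, so they passed over it. I'll check where the real tip is.

Run:
```python
from plan import *
from h import *
w=read_camera("wrist"); K=np.linalg.inv(w["tool_from_camera"])
w["R"]=K[:3,:3]; w["t"]=K[:3,3]   # points in tool coordinates
for z in (0,-.005,-.01,-.015,-.02,-.03): print("tool z",z,"row/col of x=+-8mm",proj(w,[.008,0,z]).round(1),proj(w,[-.008,0,z]).round(1), "y=12",proj(w,[0.008,.012,z]).round(1))
g=cv2.cvtColor(w["color"],cv2.COLOR_RGB2GRAY); print(g[215:262:3,248].tolist(),g[215:262:3,262].tolist()); print(w["intrinsics"][0,0])
S=read_camera("side"); print("side tcp px",proj(S,p), "z+97",proj(S,p+[0,0,.097]))
```

```text
t 4.7 station xy mm [  28.3 -118.1] z 39.6 heading-yaw deg -0.09 zaxis [-0.  0. -1.] F [-0.5 -0.2  0.1] w 0.0005 q [-0.54  0.32  1.72 -0.    1.1   1.26]
tool z 0 row/col of x=+-8mm [254.9 207.9] [254.9 230.1] y=12 [272.8 207.9]
tool z -0.005 row/col of x=+-8mm [254.9 210.4] [254.9 233. ] y=12 [273.2 210.4]
tool z -0.01 row/col of x=+-8mm [254.9 213.1] [254.9 236.1] y=12 [273.6 213.1]
tool z -0.015 row/col of x=+-8mm [254.8 215.8] [254.8 239.3] y=12 [274.  215.8]
tool z -0.02 row/col of x=+-8mm [254.8 218.7] [254.8 242.6] y=12 [274.4 218.7]
tool z -0.03 row/col of x=+-8mm [254.8 224.9] [254.8 249.8] y=12 [275.3 224.9]
[156, 157, 156, 156, 88, 88, 87, 87, 88, 87, 86, 87, 86, 86, 86, 86] [159, 158, 162, 152, 86, 88, 89, 88, 89, 88, 87, 88, 87, 89, 88, 86]
339.3996074750273
side tcp px [261.86009685 278.0574656 ] z+97 [262.77144569 255.04163486]
```

Run:
```python
from plan import *
from h import *
w=read_camera("wrist"); g=cv2.cvtColor(w["color"],cv2.COLOR_RGB2GRAY)
for r in (222,225,226,227,228,230,235,245,260,280): print(r,g[r,225:290:2].tolist())
S=read_camera("side"); gs=S["color"].max(2)
print("side rows 255..292, cols 250..276")
for r in range(255,292,2): print(r,gs[r,244:280:2].tolist())
```

```text
t 4.8 station xy mm [  28.4 -118.3] z 39.8 heading-yaw deg -0.1 zaxis [-0.  0. -1.] F [-0.8  0.1  1.3] w 0.0005 q [-0.54  0.32  1.72 -0.    1.1   1.26]
222 [122, 121, 122, 122, 123, 123, 123, 150, 188, 182, 157, 147, 161, 161, 160, 161, 160, 160, 161, 161, 160, 158, 157, 157, 153, 154, 154, 155, 157, 158, 159, 158, 159]
225 [122, 122, 123, 123, 122, 122, 151, 190, 199, 187, 156, 137, 126, 114, 154, 157, 152, 113, 121, 144, 154, 158, 158, 158, 159, 159, 160, 161, 160, 161, 161, 162, 159]
226 [123, 122, 122, 123, 123, 123, 138, 198, 202, 185, 144, 106, 97, 95, 139, 146, 141, 95, 94, 110, 140, 155, 159, 159, 160, 161, 161, 160, 161, 160, 159, 159, 159]
227 [122, 122, 123, 123, 133, 142, 131, 195, 192, 161, 107, 88, 86, 87, 100, 119, 110, 91, 87, 89, 108, 135, 152, 161, 160, 160, 161, 161, 159, 158, 159, 159, 158]
228 [121, 133, 145, 144, 167, 185, 137, 180, 152, 112, 87, 89, 88, 83, 61, 92, 66, 84, 87, 87, 89, 101, 125, 150, 159, 160, 158, 158, 157, 159, 160, 158, 159]
230 [188, 195, 202, 201, 196, 166, 103, 94, 85, 86, 89, 89, 88, 84, 50, 84, 50, 82, 88, 88, 88, 89, 87, 91, 108, 135, 1
[... 1537 characters left out ...]
 163, 162, 101, 98, 100, 99, 100, 98, 102, 101, 99, 98, 100, 97]
279 [180, 174, 164, 165, 165, 156, 155, 100, 99, 99, 99, 99, 99, 99, 99, 100, 101, 100]
281 [110, 117, 119, 128, 123, 136, 138, 106, 105, 105, 102, 102, 105, 107, 107, 107, 106, 110]
283 [132, 125, 128, 116, 110, 116, 111, 104, 95, 96, 104, 95, 101, 109, 105, 103, 100, 98]
285 [151, 130, 134, 132, 131, 134, 130, 83, 86, 83, 103, 113, 111, 132, 125, 123, 94, 92]
287 [137, 132, 131, 132, 130, 131, 130, 83, 86, 83, 102, 132, 132, 138, 135, 137, 107, 101]
289 [132, 135, 133, 134, 132, 132, 131, 84, 82, 83, 119, 132, 134, 133, 133, 133, 92, 99]
291 [131, 134, 132, 133, 136, 133, 132, 85, 88, 86, 95, 93, 108, 113, 113, 108, 104, 102]
```

By the wrist camera, the tips' front edge is at row ~226 with half-width ~22 px. That fits a tip about 30 mm behind the reported TCP, which explains passing over the bar. I'll lift, go back behind the lever, then lower in small steps while watching the force.

Emit:
arm_command:
  targets: [0,0,-3,0,-1,-2.5,-1.2,0,0,-1,-2.5,-1.2,0,0,-1,-2.5,-1.3,0,0,-1,0,0,3,0,-1,0,0,0,0,-1,0,0,0,0,-1]

```text
clock: 5.6
ee_pos: [0.5159, -0.1617, 0.0398]
tcp_rot: [-3.122, 0.348, 0.001]
ft_force: [-0.1, 0.0, 0.4]
width: 0.0007
finger_force: 0.0
```

Run:
```python
from plan import *
from h import *
w=read_camera("wrist"); K=w["tool_from_camera"]
w["R"]=(M@K[:3,:3]).T; w["t"]=-w["R"]@(p+M@K[:3,3])
cv2.imwrite("pics/w4.png",w["color"][...,::-1])
for nm,l,z in (("hub",(20,-56),.056),("pin",(90,-42.5),.056),("knob",(-41.5,-125),.06)): print(nm,proj(w,np.r_[o+R@np.array(l)/1e3,z]).round(1))
print([(b.tolist(),a) for a,b,d in blobs(green(w),60)[0]])
```

```text
t 5.6 station xy mm [-46.4 -81.3] z 39.8 heading-yaw deg -0.11 zaxis [-0.001  0.    -1.   ] F [-0.1  0.   0.4] w 0.0007 q [-0.51  0.15  1.92 -0.    1.07  1.28]
hub [210.7 121.2]
pin [178.8 -18.2]
knob [326.  223.5]
[([326.8, 220.0], np.int32(652)), ([61.6, 300.9], np.int32(5365))]
```

View pics/w4.png

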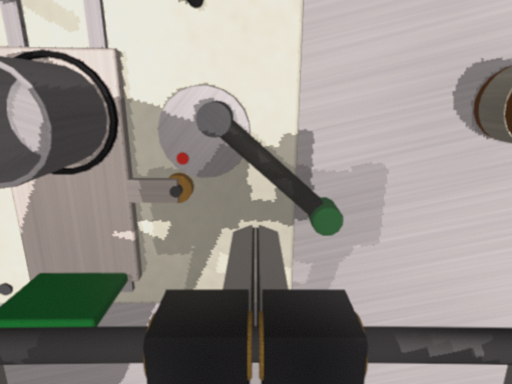

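Camera projections match the hub (214,119) and knob (327,220), so the arm pose and station pose are right; only the fingertips end short of the nominal TCP. I lower in small steps.

Emit:
arm_command:
  targets: [0,0,0.5,0,-1,0,0,0.5,0,-1,0,0,0.5,0,-1,0,0,0,0,-1]

```text
clock: 6.05
ee_pos: [0.5156, -0.1614, 0.0239]
tcp_rot: [-3.122, 0.348, 0.002]
ft_force: [-0.3, 0.1, -0.3]
width: 0.0008
finger_force: 0.0
```

Emit:
arm_command:
  targets: [0,0,0.4,0,-1,0,0,0.4,0,-1,0,0,0,0,-1]

```text
clock: 6.35
ee_pos: [0.5156, -0.1614, 0.016]
tcp_rot: [-3.122, 0.348, 0.002]
ft_force: [0.3, 0.2, 0.1]
width: 0.0003
finger_force: 0.0
```

Emit:
arm_command:
  targets: [0,0,0.4,0,-1,0,0,0,0,-1,1.0,0.8,0,0,-1,0.7,0.9,0,0,-1,0.9,0.8,0,0,-1,0,0,0,0,-1]

```text
clock: 6.95
ee_pos: [0.5369, -0.1937, 0.013]
tcp_rot: [3.121, -0.349, 0.001]
ft_force: [0.2, 0.4, -0.3]
width: 0.0002
finger_force: 0.2
```

```bash
python3 lev.py
```

```text
t 6.95 station xy mm [ -18.9 -108. ] z 13.0 heading-yaw deg -0.15 zaxis [ 0.001 -0.001 -1.   ] F [ 0.2  0.4 -0.3] w 0.0002 q [-0.54  0.26  1.86 -0.    1.02  1.25]
top 58 [283.1 219.6] station [-93.8  47. ] rel r,q 153.5 -2.406
side 25 [217.6 226.5] station [-97.2  24.6] rel r,q 142.2 -2.539
wrist 1076 [319.6 233.8] [ -10.1 -143. ] r,q 92.1 1.904
wrist 856 [ 28.3 373.4] [-101.1   29.7] r,q 148.3 -2.525
```

The lever turns now (q ≈ 1.9). I continue along the arc.

Emit:
arm_command:
  targets: [1.0,0.6,0,0,-1,1.1,0.4,0,0,-1,1.0,0.2,0,0,-1,0.9,0.1,0,0,-1,0.9,0,0,0,-1,0.9,-0.2,0,0,-1,0.9,-0.3,0,0,-1,0.9,-0.5,0,0,-1,0.8,-0.7,0,0,-1,0.7,-0.8,0,0,-1,0,0,0,0,-1]

```text
clock: 8.2
ee_pos: [0.6292, -0.2007, 0.0131]
tcp_rot: [3.121, -0.346, 0.004]
ft_force: [0.1, -0.5, 1.7]
width: 0.0004
finger_force: 0.6
```

```bash
python3 lev.py
```

```text
t 8.2 station xy mm [ 72.6 -94.7] z 13.1 heading-yaw deg -0.05 zaxis [ 0.002 -0.002 -1.   ] F [ 0.1 -0.5  1.7] w 0.0004 q [-0.48  0.44  1.62 -0.    1.08  1.31]
top 51 [284.5 219.9] station [-93.7  43.1] rel r,q 150.9 -2.425
side 29 [218.6 214. ] station [-99.4  68.4] rel r,q 172.4 -2.335
wrist 1010 [244.  186.2] [108.1 -89. ] r,q 94.1 0.359
```

Emit:
arm_command:
  targets: [0.6,-1.0,0,0,-1,0.4,-1.1,0,0,-1,0,-0.3,0,0,-1,0,0,0,0,-1,0,0,0,0,-1]

```text
clock: 8.85
ee_pos: [0.6429, -0.1807, 0.0133]
tcp_rot: [3.118, -0.346, 0.002]
ft_force: [-4.1, -7.2, 1.1]
width: 0.0003
finger_force: 3.6
```

```bash
python3 lev.py
```

```text
t 8.85 station xy mm [ 81.6 -72.2] z 13.3 heading-yaw deg -0.05 zaxis [ 0.001 -0.004 -1.   ] F [-4.1 -7.2  1.1] w 0.0003 q [-0.44  0.46  1.6  -0.    1.09  1.35]
top 48 [283.4 219.6] station [-93.6  46.2] rel r,q 152.8 -2.409
side 24 [218.5 214. ] station [-99.6  68.4] rel r,q 172.6 -2.337
wrist 1093 [227.9 191.7] [114.1 -58. ] r,q 94.1 0.021
```

Emit:
arm_command:
  targets: [0,-0.3,0,0,-1,0,-0.2,0,0,-1,0,0,0,0,-1,0,0,0,0,-1]

```text
clock: 9.4
ee_pos: [0.6436, -0.1798, 0.0142]
tcp_rot: [3.112, -0.345, 0.002]
ft_force: [-7.4, -17.3, 2.9]
width: 0.0005
finger_force: 7.7
```

```bash
python3 lev.py
```

```text
t 9.4 station xy mm [ 82.1 -71.1] z 14.2 heading-yaw deg -0.03 zaxis [ 0.    -0.011 -1.   ] F [ -7.4 -17.3   2.9] w 0.0005 q [-0.44  0.45  1.6  -0.01  1.09  1.36]
top 48 [283.7 219.7] station [-93.7  45.4] rel r,q 152.3 -2.414
side 15 [218.9 211.1] station [-99.7  78.9] rel r,q 180.3 -2.297
side 6 [217.3 219.8] station [-100.6   47.7] rel r,q 159.0 -2.431
wrist 1061 [230.3 192.5] [113.9 -57.8] r,q 93.9 0.019
```

The lever is hard against its stop: the force rose to about 19 N with no further motion, and q ≈ 0.02. Now I back off, rise and move behind the green plate.

Emit:
arm_command:
  targets: [0,1.5,0,0,-1,0,3,0,0,-1,0,0,-2,0,-1,0,0,-4,0,-1,0,0,-4,0,-1,-1.7,-1.2,0,0,-1,-2.7,-1.9,0,0,-1,-2.7,-1.9,0,0,-1,-2.7,-1.9,0,0,-1,-2.7,-1.9,0,0,-1,-2.7,-1.9,0,0,-1,-2.7,-1.9,0,0,-1]

```text
clock: 10.75
ee_pos: [0.4864, -0.0537, 0.1127]
tcp_rot: [-3.121, 0.347, -0.002]
ft_force: [-0.5, 0.1, 0.0]
width: 0.0007
finger_force: 0.0
```

Emit:
arm_command:
  targets: [-2.7,-1.9,0,0,-1,-1.0,-0.9,0,0,-1,0,0,0,0,-1,0,0,0,0,-1]

```text
clock: 11.15
ee_pos: [0.4579, -0.0204, 0.1132]
tcp_rot: [3.122, -0.347, 0.003]
ft_force: [0.2, -0.4, -0.1]
width: 0.0003
finger_force: 0.0
```

```bash
python3 - <<'E'
from plan import *
print(to(-135,45,25))
E
python3 lev.py pics/w5.png
```

```text
t 11.15 station xy mm [-133.9   43.9] z 113.2 heading-yaw deg -0.09 zaxis [ 0.002 -0.    -1.   ] F [ 0.2 -0.4 -0.1] w 0.0003 q [-0.29 -0.16  2.09  0.    1.21  1.5 ]
[-0.13 -0.1   8.82]
t 11.15 station xy mm [-133.9   43.9] z 113.2 heading-yaw deg -0.09 zaxis [ 0.002 -0.    -1.   ] F [ 0.2 -0.4 -0.1] w 0.0003 q [-0.29 -0.16  2.09  0.    1.21  1.5 ]
top 32 [337.2 156.4] station [111.6 -57.2] rel r,q 91.6 0.013
side 6 [219.5 207.5] station [-99.5  92.1] rel r,q 190.3 -2.25
side 9 [218.6 214. ] station [-99.4  68.4] rel r,q 172.4 -2.335
side 27 [295.6 255.9] station [110.7 -57.5] rel r,q 90.7 0.016
wrist 947 [248.4 151.6] [-97.3  49.2] r,q 157.6 -2.41
```

View pics/w5.png

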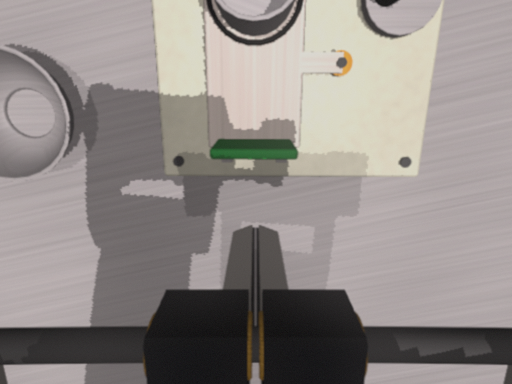

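The wrist view shows the fingers at (255,228), centred behind the green plate at (254,149). Top and side both give the lever at q ≈ 0.015. Next I lower and push gently.

Emit:
arm_command:
  targets: [0,0,2,0,-1,0,0,3,0,-1,0,0,2.5,0,-1,0,0,1.3,0,-1,0,0,0,0,-1,1,0,0,0,-1,0.8,0,0,0,-1,0.5,0,0,0,-1,0.4,0,0,0,-1,0.4,0,0,0,-1,0.4,0,0,0,-1,0,0,0,0,-1]

```text
clock: 12.5
ee_pos: [0.4916, -0.028, 0.0248]
tcp_rot: [3.122, -0.348, 0.001]
ft_force: [-0.2, -0.3, -0.9]
width: 0.0009
finger_force: 0.0
```

```bash
python3 lev.py
```

```text
t 12.5 station xy mm [-99.4  43.9] z 24.8 heading-yaw deg -0.1 zaxis [ 0.001 -0.    -1.   ] F [-0.2 -0.3 -0.9] w 0.0009 q [-0.29  0.07  2.05  0.    1.02  1.5 ]
top 31 [337.1 156.4] station [111.5 -57. ] rel r,q 91.5 0.011
side 11 [220.9 222.4] station [-89.9  39.3] rel r,q 145.4 -2.427
side 27 [295.8 256. ] station [111.2 -57.7] rel r,q 91.2 0.019
wrist 4886 [252.5 220.9] [-87.7  45.1] r,q 147.8 -2.388
```

Emit:
arm_command:
  targets: [0.4,0,0,0,-1,0.5,0,0,0,-1,0.5,0,0,0,-1,0.5,0,0,0,-1,0.5,0,0,0,-1,0.5,0,0,0,-1,0.5,0,0,0,-1,0.5,0,0,0,-1,0.4,0,0,0,-1,0.3,0,0,0,-1,0.2,0,0,0,-1,0,0,0,0,-1]

```text
clock: 13.85
ee_pos: [0.5383, -0.0385, 0.0248]
tcp_rot: [-3.122, 0.348, -0.001]
ft_force: [-0.6, -0.7, -1.6]
width: 0.0001
finger_force: 0.6
```

```bash
python3 lev.py
```

```text
t 13.85 station xy mm [-51.5  43.8] z 24.8 heading-yaw deg -0.11 zaxis [ 0.001 -0.    -1.   ] F [-0.6 -0.7 -1.6] w 0.0001 q [-0.28  0.17  1.93  0.    1.03  1.51]
top 31 [337.1 156.4] station [111.5 -57. ] rel r,q 91.5 0.011
side 10 [239.2 223.5] station [-40.5  38.7] rel r,q 112.4 -2.139
side 27 [295.6 255.9] station [110.7 -57.5] rel r,q 90.7 0.016
wrist 4819 [252.3 221.1] [-39.9  45.2] r,q 117.6 -2.106
```

Emit:
arm_command:
  targets: [0.2,0,0,0,-1,0.2,0,0,0,-1,0.2,0,0,0,-1,0.2,0,0,0,-1,0,0,0,0,-1,0,0,0,0,-1]

```text
clock: 14.6
ee_pos: [0.5407, -0.039, 0.025]
tcp_rot: [-3.121, 0.346, 0.02]
ft_force: [-21.6, 3.6, 17.9]
width: -0.0
finger_force: 10.7
```

```bash
python3 lev.py
```

```text
t 14.6 station xy mm [-49.   43.9] z 25.0 heading-yaw deg -0.05 zaxis [-0.013  0.002 -1.   ] F [-21.6   3.6  17.9] w -0.0 q [-0.28  0.19  1.92 -0.    1.05  1.51]
top 31 [337.1 156.4] station [111.5 -57. ] rel r,q 91.5 0.011
side 9 [240.3 223.6] station [-37.5  38.6] rel r,q 110.7 -2.117
side 27 [295.7 255.9] station [110.9 -57.5] rel r,q 90.9 0.016
wrist 4960 [252.5 221.2] [-37.1  45.2] r,q 116.2 -2.084
```

The carriage is at its stop: 22 N, tool at -49 mm against the expected -48. I back off and rise.

Emit:
arm_command:
  targets: [-0.5,0,0,0,-1,-2,0,0,0,-1,-3,0,0,0,-1,-3,0,0,0,-1,-2,0,0,0,-1,0,0,-4,0,-1,0,0,-4,0,-1,0,0,-4,0,-1,0,0,-3,0,-1,0,0,0,0,-1,0,0,0,0,-1]

```text
clock: 15.85
ee_pos: [0.4439, -0.0172, 0.1752]
tcp_rot: [3.122, -0.348, 0.004]
ft_force: [-0.0, 0.9, -1.3]
width: 0.0003
finger_force: 0.0
```

```bash
python3 lev.py
python3 - <<'E'
from h import *
a=read_camera("side")["color"][150:350,190:340,::-1]; b=read_camera("top")["color"][100:260,190:430,::-1]
cv2.imwrite("pics/fin.png",np.hstack([cv2.resize(a,(375,500)),cv2.resize(b,(420,500))]))
E
```

```text
t 15.85 station xy mm [-148.3   44. ] z 175.2 heading-yaw deg -0.1 zaxis [ 0.002 -0.001 -1.   ] F [-0.   0.9 -1.3] w 0.0003 q [-0.3  -0.27  2.06  0.    1.35  1.5 ]
top 31 [337.1 156.4] station [111.5 -57. ] rel r,q 91.5 0.011
top 61 [289.5 198.1] station [-32.7  43.7] rel r,q 112.7 -2.057
side 41 [241.  216.1] station [-37.7  65. ] rel r,q 134.1 -2.016
side 26 [295.8 255.9] station [111.2 -57.4] rel r,q 91.2 0.016
wrist 840 [252.5  50.4] [-29.8  46.2] r,q 113.7 -2.024
```

View pics/fin.png

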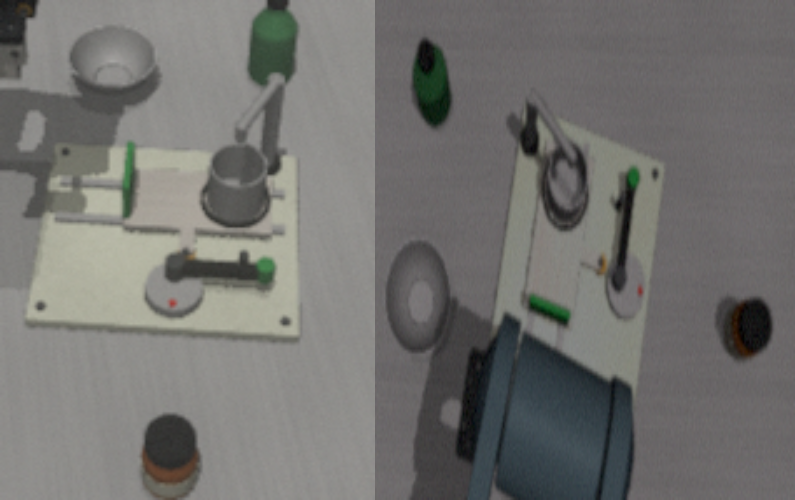

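The final picture shows the lever along the station's forward axis against the pin (side crop (245,262)). The red dot is away from the carriage, and the cup sits upright in its ring under the spout at (238,180). The jar, bowl and bottle stand where they were, and the hand is clear. The plate has travelled about 61 mm.

```bash
python3 -c "
from station import job; print(job.close_job())"
```

```text
the job is handed in; nothing more can be done
None
```

The job is handed in: the lever is at its stop pin, then the carriage was pushed fully home with the cup upright in its holder under the outlet, and the hand is clear; the jar, bowl and bottle look undisturbed (on the first pass the fingers went over the lever without moving it, because their tips end about 30 mm short of the reported tool point).

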